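# Erect a tile-carrying tray and hold the loose tile home with a packing slip

## Task

Get the two-bay carrying tray ready for pinning: first raise both drop-down sides by their dowel handles until they stand fully upright and stay there. Then stand the wooden packing slip on the tray floor in the gap at the near end of whichever tile leaves room for it (the other tile nearly fills its bay and is to be left alone), and with the slip press that tile flush against the far end board. Finish while still holding on: do not let go, keep the slip pushing the tile firmly and squarely home; knock nothing else about.

Things in the scene. Friction and masses are not known exactly. Their poses are not given: they have to be found in the camera images.
- tray: fixed plywood tray, 174 long (x) x 144 wide (y). Origin on the bench under its middle; x to its far end (away from the robot, up to 15 degrees askew), y left. Floor top z = 22. Two bays, each x -75 to 75, 66 wide, middles at y = +37 and -37; divider 8 thick along y = 0. Divider and end boards (12 thick) reach z = 46. Hinge axes along x at y = +75 and -75, z = 17.
- end_far: far end board of the tray, fixed to it, the one the tile is to be pressed against. Origin in the middle of its inner face's lower edge (tray x = 75, z = 22), axes as the tray's; the inner face is its x = 0 plane.
- side_left (a joint): hinge of the left (tray +y) drop-down side: 0 = folded out flat, 1.571 = fully upright, at its stop; starts at 0 to 0.5. Stiff (0.16 N m): it stays where left. The side is 10 thick: a board 31 high from the hinge, an open hand slot 34 high and 142 long, then a round dowel handle, diameter 14, along x, centre 72 from the hinge axis, between two stiles.
- side_right (a joint): hinge of the right drop-down side (tray -y), the mirror image: 0 = folded out flat to the right, 1.571 = fully upright.
- handle_left (a point): middle of the left side's dowel handle (diameter 14, runs along tray x), on its centre line; it moves with the side.
- handle_right (a point): middle of the right side's dowel handle, likewise.
- tile_short: the shorter relief tile, white with a low hare relief, 122 long (x) x 58 x 22 thick, relief up to 5 more, 0.28 kg. Origin at the underside, middle of its FAR end face; x points to the far end, so its near end face is at x = -122. Lies loose on the floor of either bay, 2 to 5 off the far end board, leaving a near gap of 23 to 26.
- tile_long: the longer relief tile, the same but 142 long; near end face at x = -142. Lies in the other bay, whose near gap is only 3 to 6. Not to be disturbed.
- slip: wooden packing slip, a plain upright board 16 thick (its x) by 50 wide (its y) by 60 tall (z), 35 g. Origin in the middle of its underside. Starts standing on the bench to the left or right of the tray; to be gripped across its 16 near the top.
- tool_block: bystander: dark wooden tool block 85 x 55 x 65 tall, on the bench on the other side of the tray from the slip. Origin: centre of underside.
- tub: bystander: round white plastic tub, diameter 100, 60 tall, beyond the tray. Origin: centre of underside.
- paddle: bystander: wooden modelling paddle about 160 x 14 x 8 lying on the bench beyond the tray. Origin: middle of its underside.
Things that resemble listed ones, but are neither listed nor needed, are in the scene too. Several things have the shape of the slip; the one meant has the colours described above.

How it is judged:
By the outcome, as a careful person would: the job done as asked, in the order asked, and still so for the second after the job is handed in, while the arm keeps its last pose, push and grip.
It also fails if it takes over 67 s, if anything falls off the work surface, if the arm or the gripper's body presses on something with over 40 N, if the wrist force passes 120 N, or if a joint passes its speed limit or range.

## Robot

A 6-joint arm with a two-finger parallel gripper is mounted at the origin on the work surface. World frame = base frame: x ahead of the robot, y to its left, z up, the work surface at z = 0. Lengths are in m, angles in degrees, forces in N, time in s.
With the tool pointing down it reaches from about 0.3 to 0.75 m from the base axis. Payload 8.5 kg.
Tool frame: the origin (TCP) lies on the centre line of the jaws, within the pads' length; the fingertips stand 11 mm ahead of it and the grasp point (between the pads) lies 8 mm behind it; x points along the fingers, y is the direction in which the jaws open and shut, and the axes are right-handed (so a half turn about x gives the same grasp; the last joint's range is limited). The gripper opens to 85 mm and grips with 20 to 120 N. Pads are 22 mm wide; open, the fingers measure 114 mm over their backs; the gripper's body (76 mm by 85 mm) begins 54 mm behind the grasp point. The pads swing forward as they close: fully open they stand 13 mm farther back than shut.
Start: joints at [-80.862, 21.807, 74.336, -0, 83.858, -12.336], TCP at [0.201, -0.512, 0.242] pointing down, gripper open.
Joint ranges: [-178.18, 178.18], [-50.72, 133.34], [12.68, 142.11], [-81.47, 261.47], [9.98, 163.14], [-165.26, 165.26]. Speed limits (degrees/s): [136.94, 136.94, 180, 180, 180, 180].

## Interface

Orientations are given as a 3x3 rotation matrix whose columns are the frame's x, y, z axes.
In Python, from rig import env gives the robot as it stands.
- The arm moves only by the tool carry_out, never from a script. Its argument "motion" is a list that holds one entry, the list of rows, each a list of 7 numbers: the shift along the tool's x, y, z in cm, then the turn, a rotation vector about the tool's x, y, z in rad, then the finger opening in cm, from 0 to 8.54. A call has 1 to 5 rows; each row is the pose to reach, as a shift and turn from the pose commanded when the call began, along the tool's axes at that moment; what a row does not reach only later rows make up. A row lasts 1/12 s, in which the tool goes at most 41.7 mm and 7.16 degrees, less where a joint would pass 70% of its speed; a pose out of reach is approached as far as the arm can. A call with a gripper value outside its range is refused whole. The fingers move at their own pace and stop on an object; "grip_force" is the grip in N (left out, the last holds). Time passes only in rows, so rows that repeat a pose let the fingers close. It gives the time, the measured TCP pose, the force and the opening at its end, in the units of the state.
- env.observe(): the state, without advancing time (a new reading comes with each control period).
- env.get_image(name): name is "side" or "top" or "wrist"; returns a dict with "image" (384x512x3 uint8, red, green, blue), "fov_y" (degrees; the focal length in pixels is half the picture's height over the tangent of half this angle, whatever the lens; pixels are square), "cx", "cy" (the principal point, pixels), "k1" (the pictures are not rectified: a ray, as slopes to the right and down, at radius r is drawn at 1 + k1 r^2 times it, then the intrinsics apply), "R" (3x3) and "t" (3): a world point X has camera coordinates R X + t. Camera axes: x right, y down, z forward; pixel columns grow to the right and rows downward; lengths in m; the calibration is good to about 2 mm. A picture is of the moment at which its call begins. There is no depth.
- env.close_job(): hands the job in, once; it reports no verdict.
The state is a dict: "time_s": time; "q": joint angles; "qvel": joint speeds; "joint_efforts": joint torques, N m; "position": TCP position; "tool_rot": TCP orientation; "ft_force": force on the tool from outside, world axes, zero at the start; "wrist_torque": the same for the moment, N m; "grip_width": finger opening in m.
Only numpy, scipy, OpenCV 4.12 (cv2) and the standard library are available. Lean on these libraries where they do the work, as an engineer would, in place of code of your own. Each camera call takes 0.05 s, during which the arm holds its last target. There are 200 camera calls.

## Working session

There is one attempt and no reset: what is moved stays moved. The work goes in short steps, Python scripts to look and compute and a tool call to move; the robot and the scene stay as the last step left them, time stands still between calls to the robot, and variables do not carry over. Pictures are saved under pics/ and viewed, on a budget of 10 in all, crops included, one or two more only if the job needs it, and the job is handed in when it is done.

Besides the shell and the picture viewer there is one more tool, called after ">>>" by a JSON object that holds its "fn" and its "kwargs", one argument or row to a line. carry_out: Moves the arm, as the interface text tells. Its arguments: {"type":"object","properties":{"motion":{"type":"array","items":{"type":"array","items":{"type":"array","items":{"type":"number"}}}},"grip_force":{"type":"number"}},"required":["motion"]}

```bash
mkdir -p pics; ls; cat > h.py <<'E'
import numpy as np, cv2, json
from rig import env
def grab(n,f):
    d=env.get_image(n); cv2.imwrite('pics/'+f+'.png',d['image'][:,:,::-1])
    np.savez('pics/'+f+'.npz',**d); return d
def load(f): return dict(np.load('pics/'+f+'.npz'))
def K(d):
    f=192/np.tan(np.radians(float(d['fov_y']))/2)
    return np.array([[f,0,float(d['cx'])],[0,f,float(d['cy'])],[0,0,1]]),np.array([float(d['k1']),0,0,0,0])
def ray(d,p):
    k,D=K(d); u=cv2.undistortPoints(np.array(p,float).reshape(-1,1,2),k,D)[:,0]
    R=d['R']; v=np.c_[u,np.ones(len(u))]@R; return -R.T@d['t'],v
def onz(d,p,z):
    c,v=ray(d,p); return c+v*((z-c[2])/v[:,2])[:,None]
def tri(d1,p1,d2,p2):
    c1,v1=ray(d1,[p1]);c2,v2=ray(d2,[p2]);A=np.c_[v1[0],-v2[0]]
    s=np.linalg.lstsq(A,c2-c1,rcond=None)[0];a=c1+s[0]*v1[0];b=c2+s[1]*v2[0];return (a+b)/2,np.linalg.norm(a-b)
def proj(d,X):
    k,D=K(d); return cv2.projectPoints(np.array(X,float).reshape(-1,1,3),cv2.Rodrigues(d['R'])[0],d['t'],k,D)[0][:,0]
def st():
    s=env.observe(); print('t',s['time_s'],'p',np.round(s['position'],4),'w',round(s['grip_width'],4),'F',np.round(s['ft_force'],1),'\n',np.round(s['tool_rot'],3).tolist(),'q',np.round(s['q'],1)); return s
def rel(P,R=None,s=None):
    "target world pose -> tool shift cm, rotvec"
    s=s or env.observe(); T=np.array(s['tool_rot']); print('shift',np.round(100*T.T@(np.array(P)-s['position']),2), 'rot',None if R is None else np.round(cv2.Rodrigues(T.T@np.array(R))[0].ravel(),3))
E
python3 - <<'E'
from h import *
a=grab('top','top0');b=grab('side','side0');grab('wrist','wr0');st()
for d in (a,b): print(d['fov_y'],d['k1'],np.round(-d['R'].T@d['t'],3),np.round(d['R'],2).tolist())
cv2.imwrite('pics/both0.png',cv2.resize(np.vstack([a['image'],b['image']])[:,:,::-1],(400,600)) )
E
```

```text
pics
t 0.15 p [ 0.2013 -0.5116  0.2419] w 0.0853 F [ 0.2 -0.1 -1. ] 
 [[-0.0, 0.366, -0.931], [0.001, -0.931, -0.366], [-1.0, -0.001, -0.0]] q [-80.9  21.8  74.4  -0.   83.9 -12.3]
45.836881790962344 0.011201589668522189 [0.443 0.021 1.09 ] [[0.02, -1.0, -0.02], [-0.99, -0.02, -0.16], [0.16, 0.02, -0.99]]
53.162415431637505 -0.10643094008145654 [0.163 0.776 0.529] [[-0.85, -0.53, -0.0], [-0.25, 0.4, -0.88], [0.46, -0.75, -0.47]]
```

```bash
python3 - <<'E'
import cv2
for n in('top0','side0'):
    i=cv2.imread(f'pics/{n}.png'); cv2.imwrite(f'pics/{n}b.png',cv2.resize(i,(800,600),interpolation=cv2.INTER_CUBIC))
E
```

```text
(no output)
```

View pics/top0b.png

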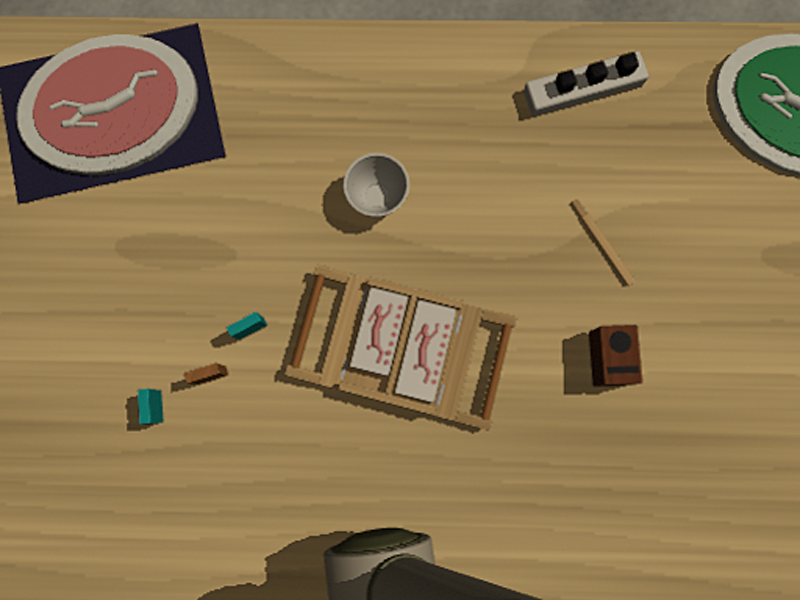

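View pics/side0b.png

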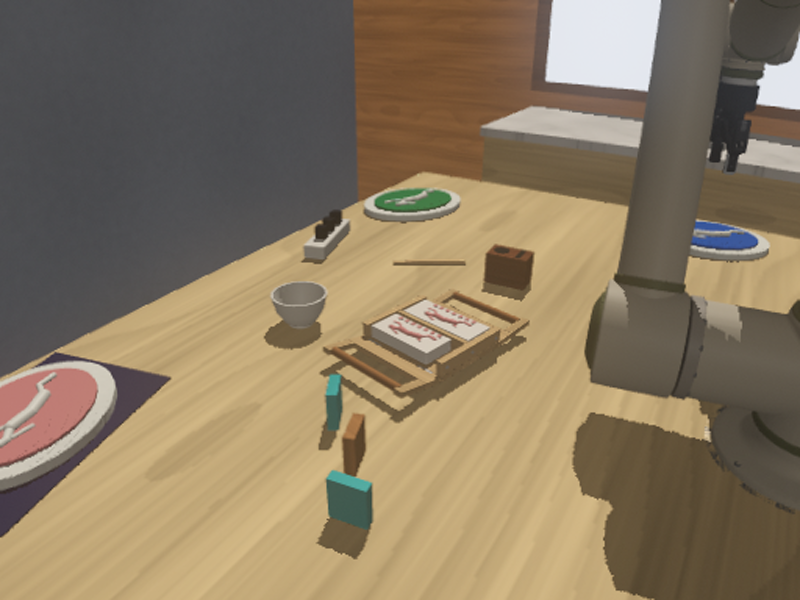

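The top view shows the tray skewed (centre about (400,345) in the 800-px picture). The short tile is in the left bay, with its near gap at about (365,382). The brown slip is at (205,373), between two teal decoys. In the side view the slip is at (354,443) and the left dowel runs from (330,348) to (408,387).

```bash
python3 - <<'E'
from h import *
T=load('top0');S=load('side0')
def comps(d,lo,hi,box,mn=25):
    h=cv2.cvtColor(d['image'],cv2.COLOR_RGB2HSV); m=cv2.inRange(h,np.array(lo),np.array(hi))
    z=np.zeros_like(m); x0,y0,x1,y1=[int(v*.64) for v in box]; z[y0:y1,x0:x1]=m[y0:y1,x0:x1]
    out=[]
    for c in cv2.findContours(z,cv2.RETR_EXTERNAL,cv2.CHAIN_APPROX_NONE)[0]:
        r=cv2.minAreaRect(c)
        if cv2.contourArea(c)>mn: out.append((c,r)); print('  ',np.round(r[0],1),np.round(r[1],1),np.round(r[2]),cv2.contourArea(c))
    return out
for n,d,px in(('top',T,[(300,330),(500,370),(205,372),(378,315),(347,300),(320,340)]),('side',S,[(370,370),(490,307),(350,450),(357,425),(400,355),(420,375)])):
    h=cv2.cvtColor(d['image'],cv2.COLOR_RGB2HSV); print(n,[h[int(y*.64),int(x*.64)].tolist() for x,y in px])
print('brown top');comps(T,(3,110,50),(13,255,190),(160,250,530,440))
print('brown side');comps(S,(3,110,50),(13,255,190),(300,280,540,480))
print('white top');comps(T,(0,0,140),(179,60,255),(340,270,470,410))
E
```

```text
top [[13, 148, 62], [15, 159, 120], [14, 172, 123], [3, 138, 113], [18, 128, 149], [19, 116, 160]]
side [[14, 141, 139], [14, 143, 152], [16, 138, 100], [15, 144, 166], [17, 111, 103], [18, 107, 191]]
brown top
   [270.6 224.5] [12.1 37.8] 11.0 53.0
   [240.3 212.8] [11.3 35.7] 9.0 48.0
brown side
white top
   [272.1 224.4] [25.2 60.9] 14.0 1438.0
   [242.2 211.7] [25.  51.7] 14.0 1225.5
```

```bash
python3 - <<'E'
import cv2,numpy as np
a=cv2.imread('pics/top0.png')[160:285,100:340]; b=cv2.imread('pics/side0.png')[180:310,200:345]
a=cv2.resize(a,(720,375),interpolation=cv2.INTER_CUBIC);cv2.imwrite('pics/c1.png',cv2.resize(cv2.imread('pics/top0.png')[160:280,170:335],(792,576),interpolation=cv2.INTER_CUBIC))
cv2.imwrite('pics/c2.png',cv2.resize(b,(580,520),interpolation=cv2.INTER_CUBIC))
E
```

```text
(no output)
```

View pics/c1.png

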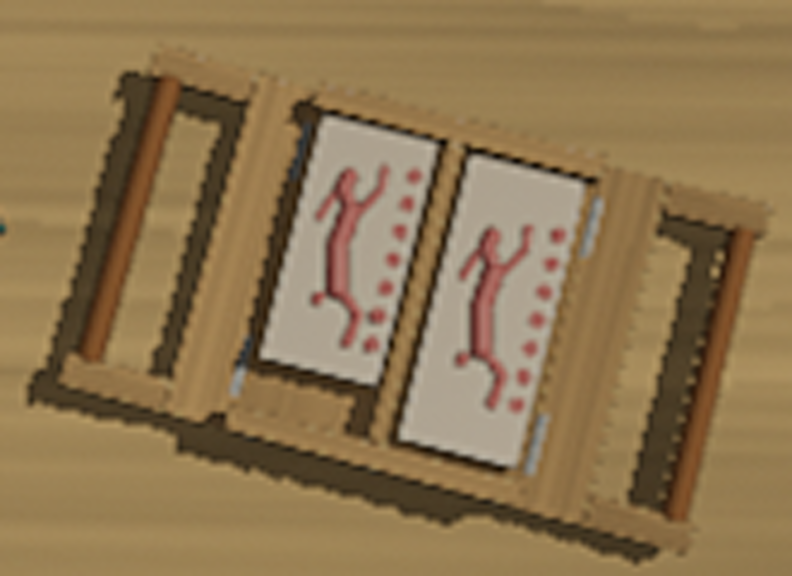

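View pics/c2.png

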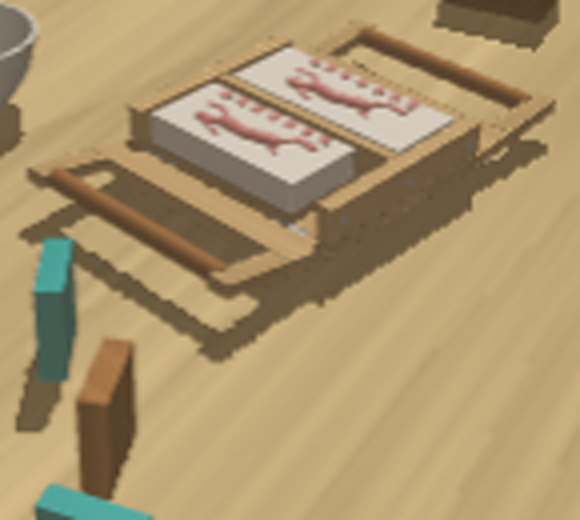

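```bash
cat > m.py <<'E'
from h import *
T=load('top0');S=load('side0')
c1=lambda p:np.array(p)/4.8+[170,160]
c2=lambda p:np.array(p)/4+[200,180]
P={}
for n,a,b in(('Lfar',(168,82),(58,178)),('Lnear',(92,358),(220,268)),('Rfar',(742,232),(368,35)),('Rnear',(679,518),(522,99)),
 ('tileS near-right',(378,385),(353,152)),('tileS near-left',(262,357),(293,183)),('tileS far-left',(325,115),(153,117)),('tileL near-right',(513,466),(455,117)),('tileL nl',(400,437),(403,150))):
    X,e=tri(T,c1(a),S,c2(b)); P[n]=X; print(n,np.round(X*1000,1),round(e*1000,1))
for a,b in(('Lnear','Lfar'),('Rnear','Rfar'),('tileS near-left','tileS far-left')):
    v=P[b]-P[a]; print(np.degrees(np.arctan2(v[1],v[0])),np.linalg.norm(v))
q=onz(T,[c1(p) for p in((325,115),(443,142),(378,385),(262,357))],.044); print(np.round(q*1000,1))
# slip
i=T['image']; sub=i[225:255,95:155]; hsv=cv2.cvtColor(i,cv2.COLOR_RGB2HSV)
m=((i[...,0].astype(int)-i[...,2]>60)&(hsv[...,1]>150)).astype('uint8'); z=0*m; z[225:255,95:155]=m[225:255,95:155]
c=max(cv2.findContours(z,0,1)[0],key=cv2.contourArea); r=cv2.minAreaRect(c); print(r); bx=cv2.boxPoints(r); print(np.round(bx,1))
i=S['image'];m=((i[...,0].astype(int)-i[...,2]>30)&(cv2.cvtColor(i,cv2.COLOR_RGB2HSV)[...,1]>125)).astype('uint8')*255
print(np.round(onz(T,bx,.06)*1000,1))
cv2.imwrite('pics/c3.png',cv2.resize(T['image'][215:285,75:175,::-1],(700,490),interpolation=cv2.INTER_CUBIC))
for p in((105,340),(133,342),(100,404),(78,402)): print(np.round(onz(S,[c2(p)],.06)[0]*1000,1))
E
python3 m.py
```

```text
Lfar [654.3 143.3  29. ] 0.1
Lnear [517.7 175.8  32.2] 2.7
Rfar [ 584.  -141.9   22.8] 1.7
Rnear [ 448.  -109.    24.1] 5.6
tileS near-right [506.3  36.2  39. ] 1.6
tileS near-left [518.3  92.1  42.7] 1.3
tileS far-left [636.7  64.2  38.7] 0.9
tileL near-right [467.8 -29.1  43.6] 0.5
tileL nl [479.9  24.6  43. ] 1.8
-13.38944347273756 0.14044863019925155
-13.596327736694754 0.13995457178930176
-13.268878352560487 0.12170989168066083
[[636.1  64.2  44. ]
 [623.7   6.4  44. ]
 [505.2  35.9  44. ]
 [517.6  91.8  44. ]]
((128.94593811035156, 238.32432556152344), (6.616932392120361, 22.350526809692383), 72.89727020263672)
[[117.3 238.4]
 [138.7 231.9]
 [140.6 238.2]
 [119.2 244.8]]
[[502.9 334.3  60. ]
 [518.7 286.5  60. ]
 [504.4 281.2  60. ]
 [488.7 328.9  60. ]]
[516.  291.1  60. ]
[503.5 285.2  60. ]
[490.9 331.6  60. ]
[500.4 335.8  60. ]
```

View pics/c3.png

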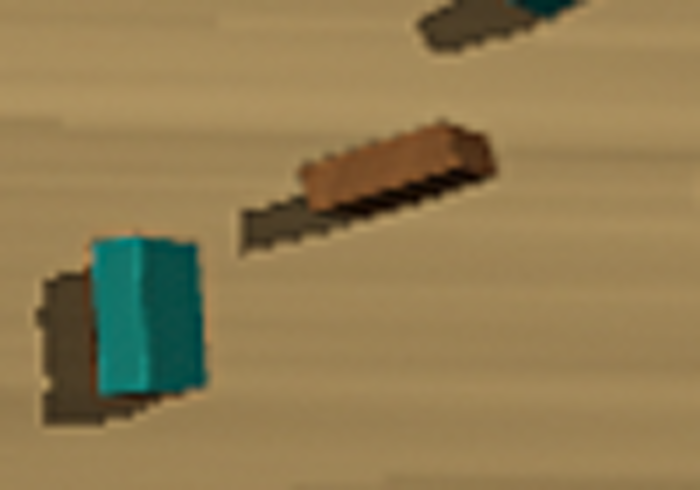

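The brown slip's top face spans about (300,172) to (465,160) in this crop. Its centre is near world (503,311), long axis at about -75°. The tray is centred near (551,17) with yaw -13.4°. I'll move to the right handle first.

```bash
cat >> h.py <<'E'
C=np.array([.551,.0173]); YAW=-13.4
def tw(x,y,z): # tray mm -> world m
    c,s=np.cos(np.radians(YAW)),np.sin(np.radians(YAW)); return np.array([C[0]+(c*x-s*y)/1e3,C[1]+(s*x+c*y)/1e3,z/1e3])
def down(yaw):
    a=np.radians(yaw); x=np.array([0,0,-1.]);y=np.array([np.cos(a),np.sin(a),0]); return np.c_[x,y,np.cross(x,y)]
E
python3 - <<'E'
from h import *
rel(tw(0,-146.7,120),down(-103.4)); rel(tw(0,-146.7,20),down(-103.4))
E
```

```text
shift [ 12.22 -24.37 -43.51] rot [0.609 0.    0.001]
shift [ 22.22 -24.36 -43.51] rot [0.609 0.    0.001]
```

>>> {"fn": "carry_out", "kwargs": {
  "motion": [
    [[0.8,-1.9,-3.4,0,0,0,4],[1.6,-3.8,-6.8,0,0,0,4],[2.4,-5.7,-10.2,0,0,0,4],[3.2,-7.6,-13.6,0,0,0,4],[4,-9.5,-17,0,0,0,4]]
  ],
  "grip_force": 25
}}

```text
time_s: 0.57
position: [0.3254, -0.3595, 0.2019]
tool_rot: [[-0.0, 0.366, -0.931], [0.0, -0.931, -0.366], [-1.0, -0.0, 0.0]]
ft_force: [2.1, -0.4, -0.8]
grip_width: 0.0399
```

>>> {"fn": "carry_out", "kwargs": {
  "motion": [
    [[0.8,-1.9,-3.4,0,0,0,4],[1.6,-3.8,-6.8,0,0,0,4],[2.4,-5.7,-10.2,0,0,0,4],[3.2,-7.6,-13.6,0,0,0,4],[4,-9.5,-17,0,0,0,4]]
  ]
}}

```text
time_s: 0.98
position: [0.449, -0.2088, 0.1619]
tool_rot: [[-0.0, 0.366, -0.931], [0.0, -0.931, -0.366], [-1.0, -0.0, 0.0]]
ft_force: [0.3, -0.8, -1.1]
grip_width: 0.0402
```

>>> {"fn": "carry_out", "kwargs": {
  "motion": [
    [[0.8,-1.2,-2,0.12,0,0,4],[1.6,-2.4,-4,0.24,0,0,4],[2.4,-3.6,-6,0.36,0,0,4],[3.2,-4.6,-8,0.48,0,0,4],[4.2,-5.4,-9.5,0.609,0,0,4]]
  ]
}}

```text
time_s: 1.4
position: [0.5178, -0.1241, 0.12]
tool_rot: [[0.0, -0.233, -0.972], [-0.0, -0.972, 0.233], [-1.0, -0.0, -0.0]]
ft_force: [-0.5, -0.3, 0.1]
grip_width: 0.0403
```

```bash
python3 - <<'E'
from h import *
grab('wrist','w1'); st(); rel(tw(0,-146.7,20),down(-103.4))
d=load('w1'); print(proj(d,[tw(0,-146.7,24),tw(60,-146.7,24),tw(-60,-146.7,24)]))
E
```

```text
t 1.45 p [ 0.5181 -0.1222  0.118 ] w 0.04 F [-1.   2.  -2.2] 
 [[-0.002, -0.242, -0.97], [0.002, -0.97, 0.242], [-1.0, -0.002, 0.002]] q [-26.1  27.3  87.9   0.1  64.9  77.9]
shift [9.8  0.35 0.01] rot [-0.01   0.002  0.002]
[[254.7769594  207.65245228]
 [254.73394521 129.40570509]
 [254.80194075 275.07326143]]
```

View pics/w1.png

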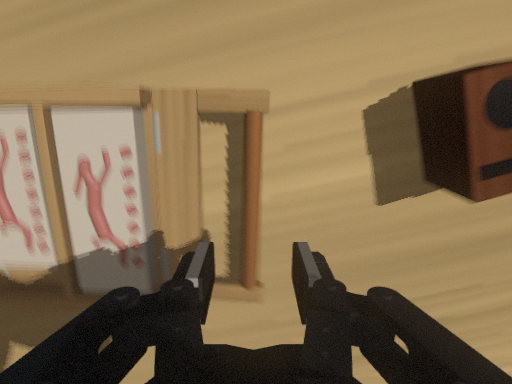

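The wrist view shows the dowel at column 253, rows 110–290. The prediction was 255, so descend and grip.

>>> {"fn": "carry_out", "kwargs": {
  "motion": [
    [[3.3,0.05,0,0,0,0,4],[6.6,0.1,0,0,0,0,4],[8.8,0.1,0,0,0,0,4],[10,0.1,0,0,0,0,4],[10,0.1,0,0,0,0,4]]
  ]
}}

```text
time_s: 1.87
position: [0.5152, -0.1261, 0.0178]
tool_rot: [[-0.005, -0.227, -0.974], [0.002, -0.974, 0.227], [-1.0, -0.001, 0.005]]
ft_force: [-1.4, 0.1, -0.0]
grip_width: 0.0401
```

>>> {"fn": "carry_out", "kwargs": {
  "motion": [
    [[0,0,0,0,0,0,2.4],[0,0,0,0,0,0,1],[0,0,0,0,0,0,1],[0,0,0,0,0,0,1],[0,0,0,0,0,0,1]]
  ],
  "grip_force": 25
}}

```text
time_s: 2.28
position: [0.5174, -0.1245, 0.0212]
tool_rot: [[0.003, -0.229, -0.974], [0.003, -0.974, 0.229], [-1.0, -0.003, -0.002]]
ft_force: [6.5, 14.4, -4.4]
grip_width: 0.013
```

```bash
python3 - <<'E'
from h import *
s=st()
# arc numbers: tool x=down, tool y=-tray y(=outward for right). hinge (y -75,z17); handle now estimated th0
p=s['position'];T=np.array(s['tool_rot'])
e=np.array([np.sin(np.radians(13.4)),np.cos(np.radians(13.4))]); ty=e@(p[:2]-C)*1e3
print('tray y',ty,'outward',-ty-75)
th0=np.arccos(min(1,(-ty-75)/72)); print(th0)
for t0 in(th0,.09,.15):
  print(t0,[(round(-7.2*(np.sin(t)-np.sin(t0)),2),round(7.2*(np.cos(t)-np.cos(t0)),2)) for t in np.linspace(t0,np.pi/2,16)[1:]])
E
```

```text
t 2.2833 p [ 0.5174 -0.1245  0.0212] w 0.013 F [ 6.5 14.4 -4.4] 
 [[0.003, -0.229, -0.974], [0.003, -0.974, 0.229], [-1.0, -0.003, -0.002]] q [-26.4  35.3  93.6   0.3  51.   76.7]
tray y -145.74511362976142 outward 70.74511362976142
0.18697509034971563
0.18697509034971563 [(np.float64(-0.65), np.float64(-0.15)), (np.float64(-1.28), np.float64(-0.37)), (np.float64(-1.88), np.float64(-0.63)), (np.float64(-2.46), np.float64(-0.96)), (np.float64(-3.01), np.float64(-1.34)), (np.float64(-3.52), np.float64(-1.76)), (np.float64(-3.99), np.float64(-2.23)), (np.float64(-4.41), np.float64(-2.74)), (np.float64(-4.79), np.float64(-3.29)), (np.float64(-5.11), np.float64(-3.87)), (np.float64(-5.38), np.float64(-4.48)), (np.float64(-5.59), np.float64(-5.11)), (np.float64(-5.74), np.float64(-5.75)), (np.float64(-5.83), np.float64(-6.41)), (np.float64(-5.86), np.float64(-7.07))]
0.09 [(np.float64(-0.7), np.float64(-0.1)), (np.float64(-1.39), np.float64(-0.27)), (np.float64(-2.06), np.float64(-0.5)), (np.float64(-2.71), np.float64(-0.8)), (np.float64(-3.32), np.float64(-1.16)), (np.float64(-3.89), np.f
[... 273 characters left out ...]
np.float64(-5.76)), (np.float64(-6.52), np.float64(-6.46)), (np.float64(-6.55), np.float64(-7.17))]
0.15 [(np.float64(-0.67), np.float64(-0.13)), (np.float64(-1.32), np.float64(-0.33)), (np.float64(-1.95), np.float64(-0.59)), (np.float64(-2.56), np.float64(-0.9)), (np.float64(-3.13), np.float64(-1.27)), (np.float64(-3.66), np.float64(-1.7)), (np.float64(-4.15), np.float64(-2.17)), (np.float64(-4.6), np.float64(-2.69)), (np.float64(-4.99), np.float64(-3.24)), (np.float64(-5.33), np.float64(-3.84)), (np.float64(-5.61), np.float64(-4.46)), (np.float64(-5.84), np.float64(-5.1)), (np.float64(-6.0), np.float64(-5.76)), (np.float64(-6.09), np.float64(-6.44)), (np.float64(-6.12), np.float64(-7.12))]
```

>>> {"fn": "carry_out", "kwargs": {
  "motion": [
    [[-0.68,-0.2,0,0,0,0,1],[-1.35,-0.38,0,0,0,0,1],[-2,-0.62,0,0,0,0,1],[-2.62,-0.93,0,0,0,0,1],[-3.2,-1.3,0,0,0,0,1]]
  ]
}}

```text
time_s: 2.7
position: [0.5197, -0.1152, 0.0538]
tool_rot: [[0.001, -0.228, -0.974], [-0.003, -0.974, 0.228], [-1.0, 0.003, -0.002]]
ft_force: [-3.5, -11.0, -0.3]
grip_width: 0.0124
```

```bash
python3 -c "
import numpy as np
for t0 in (.587,.5,.55):print(t0,[(round(-7.2*(np.sin(t)-np.sin(t0)),2),round(7.2*(np.cos(t)-np.cos(t0)),2)) for t in np.linspace(t0,np.pi/2,11)[1:]])"
```

```text
0.587 [(np.float64(-0.57), np.float64(-0.42)), (np.float64(-1.09), np.float64(-0.9)), (np.float64(-1.57), np.float64(-1.42)), (np.float64(-1.99), np.float64(-1.99)), (np.float64(-2.36), np.float64(-2.59)), (np.float64(-2.66), np.float64(-3.23)), (np.float64(-2.9), np.float64(-3.9)), (np.float64(-3.07), np.float64(-4.59)), (np.float64(-3.18), np.float64(-5.29)), (np.float64(-3.21), np.float64(-5.99))]
0.5 [(np.float64(-0.66), np.float64(-0.41)), (np.float64(-1.26), np.float64(-0.88)), (np.float64(-1.82), np.float64(-1.41)), (np.float64(-2.31), np.float64(-2.0)), (np.float64(-2.74), np.float64(-2.65)), (np.float64(-3.1), np.float64(-3.33)), (np.float64(-3.38), np.float64(-4.05)), (np.float64(-3.58), np.float64(-4.79)), (np.float64(-3.71), np.float64(-5.55)), (np.float64(-3.75), np.float64(-6.32))]
0.55 [(np.float64(-0.61), np.float64(-0.42)), (np.float64(-1.17), np.float64(-0.89)), (np.float64(-1.68), np.float64(-1.42)), (np.float64(-2.13), np.float64(-2.0)), (np.float64(-2.52), np.float64(-2.62)), (np.float64(-2.84), np.float64(-3.28)), (np.float64(-3.1), np.float64(-3.97)), (np.float64(-3.29), np.float64(-4.68)), (np.float64(-3.4), np.float64(-5.4)), (np.float64(-3.44), np.float64(-6.14))]
```

>>> {"fn": "carry_out", "kwargs": {
  "motion": [
    [[-0.57,-0.35,0,0,0,0,1],[-1.08,-0.76,0,0,0,0,1],[-1.54,-1.22,0,0,0,0,1],[-1.95,-1.73,0,0,0,0,1]]
  ]
}}

```text
time_s: 3.03
position: [0.5236, -0.1002, 0.0745]
tool_rot: [[0.001, -0.228, -0.974], [-0.007, -0.974, 0.228], [-1.0, 0.007, -0.003]]
ft_force: [-10.5, -19.3, 14.7]
grip_width: 0.0127
```

>>> {"fn": "carry_out", "kwargs": {
  "motion": [
    [[-0.5,-0.3,0,0,0,0,1],[-0.95,-0.85,0,0,0,0,1],[-1.28,-1.5,0,0,0,0,1]]
  ]
}}

```text
time_s: 3.28
position: [0.5274, -0.0845, 0.0871]
tool_rot: [[0.002, -0.228, -0.974], [-0.005, -0.974, 0.228], [-1.0, 0.004, -0.004]]
ft_force: [-5.0, -11.8, 11.8]
grip_width: 0.0128
```

```bash
cat >> h.py <<'E'
def ty(s):
    c,n=np.cos(np.radians(YAW)),np.sin(np.radians(YAW)); d=(np.array(s['position'])[:2]-C)*1e3; f=s['ft_force']
    print('tray x %.1f y %.1f z %.1f'%(c*d[0]+n*d[1],-n*d[0]+c*d[1],s['position'][2]*1e3),'F tray',round(c*f[0]+n*f[1],1),round(-n*f[0]+c*f[1],1),round(f[2],1))
E
python3 -c "
from h import *
ty(st())"
```

```text
t 3.2833 p [ 0.5274 -0.0845  0.0871] w 0.0128 F [ -5.  -11.8  11.8] 
 [[0.002, -0.228, -0.974], [-0.005, -0.974, 0.228], [-1.0, 0.004, -0.004]] q [-21.7  29.7  89.9  -0.3  60.1  81.6]
tray x 0.6 y -104.5 z 87.1 F tray -2.1 -12.6 11.8
```

>>> {"fn": "carry_out", "kwargs": {
  "motion": [
    [[-0.3,-0.65,0,0,0,0,1],[-0.5,-1.35,0,0,0,0,1],[-0.6,-2.05,0,0,0,0,1],[-0.62,-2.5,0,0,0,0,1]]
  ]
}}

```text
time_s: 3.62
position: [0.5337, -0.059, 0.0932]
tool_rot: [[0.004, -0.228, -0.974], [-0.004, -0.974, 0.228], [-1.0, 0.003, -0.005]]
ft_force: [-0.8, -6.8, 6.5]
grip_width: 0.0126
```

```bash
python3 -c "
from h import *
ty(st())"
```

```text
t 3.6167 p [ 0.5337 -0.059   0.0932] w 0.0126 F [-0.8 -6.8  6.5] 
 [[0.004, -0.228, -0.974], [-0.004, -0.974, 0.228], [-1.0, 0.003, -0.005]] q [-18.9  29.4  89.1  -0.1  61.1  84.4]
tray x 0.8 y -78.3 z 93.2 F tray 0.8 -6.8 6.5
```

>>> {"fn": "carry_out", "kwargs": {
  "motion": [
    [[0,-0.2,0,0,0,0,1],[0,-0.4,0,0,0,0,1],[0,-0.5,0,0,0,0,1],[0,-0.5,0,0,0,0,1]]
  ]
}}

```text
time_s: 3.95
position: [0.5348, -0.0546, 0.0929]
tool_rot: [[0.004, -0.228, -0.974], [-0.004, -0.974, 0.228], [-1.0, 0.003, -0.005]]
ft_force: [-0.3, -5.2, 5.7]
grip_width: 0.0128
```

```bash
python3 -c "
from h import *
ty(st())"
```

```text
t 3.95 p [ 0.5348 -0.0546  0.0929] w 0.0128 F [-0.3 -5.2  5.7] 
 [[0.004, -0.228, -0.974], [-0.004, -0.974, 0.228], [-1.0, 0.003, -0.005]] q [-18.4  29.5  89.   -0.2  61.2  84.9]
tray x 0.9 y -73.7 z 92.9 F tray 0.9 -5.1 5.7
```

>>> {"fn": "carry_out", "kwargs": {
  "motion": [
    [[0,-0.15,0,0,0,0,1],[0,-0.3,0,0,0,0,1],[0,-0.3,0,0,0,0,1]]
  ]
}}

```text
time_s: 4.2
position: [0.5349, -0.0542, 0.093]
tool_rot: [[0.002, -0.228, -0.974], [-0.009, -0.974, 0.228], [-1.0, 0.008, -0.004]]
ft_force: [-6.3, -21.4, 7.1]
grip_width: 0.0133
```

```bash
python3 -c "
from h import *
ty(st())"
```

```text
t 4.2 p [ 0.5349 -0.0542  0.093 ] w 0.0133 F [ -6.3 -21.4   7.1] 
 [[0.002, -0.228, -0.974], [-0.009, -0.974, 0.228], [-1.0, 0.008, -0.004]] q [-18.2  29.5  89.   -0.5  61.2  85.2]
tray x 0.9 y -73.3 z 93.0 F tray -1.2 -22.2 7.1
```

>>> {"fn": "carry_out", "kwargs": {
  "motion": [
    [[0,0.2,0,0,0,0,1],[0,0.25,0,0,0,0,2],[0,0.25,0,0,0,0,4],[0,0.25,0,0,0,0,4],[-1.5,0.25,0,0,0,0,4]]
  ]
}}

```text
time_s: 4.62
position: [0.5325, -0.052, 0.1041]
tool_rot: [[-0.005, -0.228, -0.974], [0.002, -0.974, 0.228], [-1.0, -0.001, 0.005]]
ft_force: [-0.8, -0.4, -0.3]
grip_width: 0.0401
```

>>> {"fn": "carry_out", "kwargs": {
  "motion": [
    [[-3,0,0,0,0,0,4],[-6,-1.5,0,0,0,0,4],[-7,-5,0,0,0,0,4],[-7,-9,0,0,0,0,4],[-7,-13,0,0,0,0,4]]
  ]
}}

```text
time_s: 5.03
position: [0.5638, 0.0755, 0.177]
tool_rot: [[0.002, -0.229, -0.973], [0.0, -0.973, 0.229], [-1.0, -0.001, -0.002]]
ft_force: [0.5, -0.7, -0.5]
grip_width: 0.0399
```

```bash
python3 - <<'E'
from h import *
grab('top','t2');grab('side','s2');ty(st()); rel(tw(0,147,120),down(-103.4)); rel(tw(0,147,24),down(-103.4))
a=cv2.resize(load('t2')['image'][150:290,160:345],(555,420));b=load('s2')['image'][170:290,200:345]
b=cv2.resize(b,(580,480)); o=np.zeros((480,800,3),np.uint8); 
cv2.imwrite('pics/v2.png',b[:,:,::-1])
E
```

```text
t 5.1333 p [0.5636 0.079  0.176 ] w 0.0402 F [-0.5 -0.9 -0.8] 
 [[0.0, -0.222, -0.975], [0.001, -0.975, 0.222], [-1.0, -0.001, 0.0]] q [-4.  26.8 77.5  0.1 75.6 98.9]
tray x -2.1 y 62.9 z 176.0 F tray -0.3 -1.0 -0.8
shift [ 5.61 -8.4  -0.29] rot [0.01  0.    0.001]
shift [15.21 -8.38 -0.29] rot [0.01  0.    0.001]
```

View pics/v2.png

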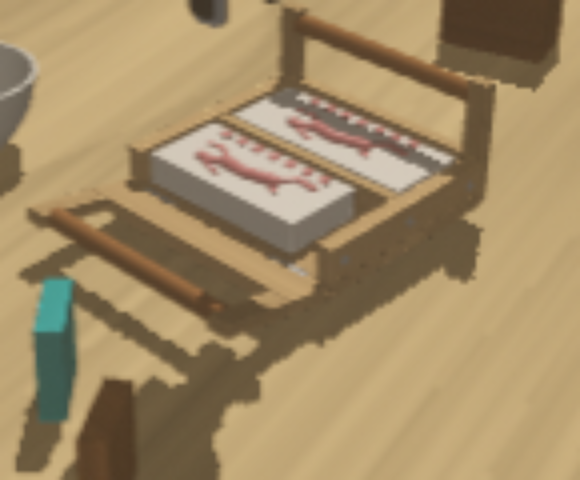

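The right side now stands upright, with its dowel from (300,20) to (470,92) in this crop. Next is the left handle.

>>> {"fn": "carry_out", "kwargs": {
  "motion": [
    [[0,-4,-0.1,0,0,0,4],[2,-7,-0.3,0,0,0,4],[6,-8.5,-0.3,0,0,0,4],[10,-8.5,-0.3,0,0,0,4],[13,-8.5,-0.3,0,0,0,4]]
  ]
}}

```text
time_s: 5.55
position: [0.5845, 0.1569, 0.0428]
tool_rot: [[-0.003, -0.226, -0.974], [-0.0, -0.974, 0.226], [-1.0, 0.001, 0.003]]
ft_force: [-0.8, -0.1, -0.3]
grip_width: 0.0401
```

>>> {"fn": "carry_out", "kwargs": {
  "motion": [
    [[1.5,0,0,0,0,0,4],[2.1,0,0,0,0,0,4],[2.1,0,0,0,0,0,2.5],[2.1,0,0,0,0,0,1],[2.1,0,0,0,0,0,1]]
  ]
}}

```text
time_s: 5.97
position: [0.5869, 0.1595, 0.027]
tool_rot: [[0.004, -0.229, -0.973], [0.007, -0.973, 0.229], [-1.0, -0.008, -0.003]]
ft_force: [1.6, 21.5, 0.2]
grip_width: 0.0129
```

>>> {"fn": "carry_out", "kwargs": {
  "motion": [
    [[0,0,0,0,0,0,1],[0,0,0,0,0,0,1]]
  ]
}}

```text
time_s: 6.13
position: [0.5869, 0.1595, 0.0272]
tool_rot: [[0.005, -0.228, -0.974], [0.006, -0.974, 0.228], [-1.0, -0.007, -0.003]]
ft_force: [1.1, 19.8, -0.9]
grip_width: 0.0129
```

```bash
python3 -c "
from h import *
ty(st())
for t0 in (.12,.19):print(t0,[(round(-7.2*(np.sin(t)-np.sin(t0)),2),round(-7.2*(np.cos(t)-np.cos(t0)),2)) for t in np.linspace(t0,np.pi/2,16)[1:]])"
```

```text
t 6.1333 p [0.5869 0.1595 0.0272] w 0.0129 F [ 1.1 19.8 -0.9] 
 [[0.005, -0.228, -0.974], [0.006, -0.974, 0.228], [-1.0, -0.007, -0.003]] q [  3.9  40.1  80.6   0.4  59.1 106.9]
tray x 1.9 y 146.6 z 27.2 F tray -3.5 19.5 -0.9
0.12 [(np.float64(-0.69), np.float64(0.12)), (np.float64(-1.36), np.float64(0.3)), (np.float64(-2.01), np.float64(0.55)), (np.float64(-2.63), np.float64(0.85)), (np.float64(-3.22), np.float64(1.22)), (np.float64(-3.78), np.float64(1.64)), (np.float64(-4.29), np.float64(2.12)), (np.float64(-4.75), np.float64(2.64)), (np.float64(-5.16), np.float64(3.2)), (np.float64(-5.51), np.float64(3.8)), (np.float64(-5.81), np.float64(4.43)), (np.float64(-6.04), np.float64(5.09)), (np.float64(-6.2), np.float64(5.76)), (np.float64(-6.3), np.float64(6.45)), (np.float64(-6.34), np.float64(7.15))]
0.19 [(np.float64(-0.64), np.float64(0.15)), (np.float64(-1.27), np.float64(0.37)), (np.float64(-1.88), np.float64(0.64)), (np.float64(-2.45), np.float64(0.96)), (np.float64(-3.0), np.float64(1.34)), (np.float64(-3.51), np.float64(1.76)), (np.float64(-3.97), np.float64(2.23)), (np.float64(-4.4), np.float64(2.75)), (np.float64(-4.77), np.float64(3.29)), (np.float64(-5.09), np.float64(3.87)), (np.float64(-5.36), np.float64(4.48)), (np.float64(-5.57), np.float64(5.11)), (np.float64(-5.72), np.float64(5.75)), (np.float64(-5.81), np.float64(6.41)), (np.float64(-5.84), np.float64(7.07))]
```

>>> {"fn": "carry_out", "kwargs": {
  "motion": [
    [[-0.67,-0.1,0,0,0,0,1],[-1.32,0.1,0,0,0,0,1],[-1.96,0.35,0,0,0,0,1],[-2.57,0.65,0,0,0,0,1],[-3.15,1.05,0,0,0,0,1]]
  ]
}}

```text
time_s: 6.55
position: [0.5838, 0.1473, 0.0586]
tool_rot: [[0.003, -0.228, -0.974], [0.003, -0.974, 0.228], [-1.0, -0.004, -0.002]]
ft_force: [-1.1, 9.9, 0.9]
grip_width: 0.0129
```

```bash
python3 -c "
from h import *
ty(st())"
```

```text
t 6.55 p [0.5838 0.1473 0.0586] w 0.0129 F [-1.1  9.9  0.9] 
 [[0.003, -0.228, -0.974], [0.003, -0.974, 0.228], [-1.0, -0.004, -0.002]] q [  2.8  37.3  80.    0.2  62.5 105.9]
tray x 1.8 y 134.1 z 58.6 F tray -3.4 9.3 0.9
```

```bash
python3 -c "
import numpy as np
for t0 in (.616,):print(t0,[(round(float(-7.2*(np.sin(t)-np.sin(t0))),2),round(float(-7.2*(np.cos(t)-np.cos(t0))),2)) for t in np.linspace(t0,np.pi/2,11)[1:]])"
```

```text
0.616 [(-0.54, 0.42), (-1.04, 0.9), (-1.49, 1.41), (-1.89, 1.97), (-2.24, 2.57), (-2.52, 3.19), (-2.75, 3.84), (-2.91, 4.51), (-3.01, 5.19), (-3.04, 5.88)]
```

>>> {"fn": "carry_out", "kwargs": {
  "motion": [
    [[-0.55,0.35,0,0,0,0,1],[-1.06,0.8,0,0,0,0,1],[-1.5,1.35,0,0,0,0,1]]
  ]
}}

```text
time_s: 6.8
position: [0.5807, 0.1344, 0.074]
tool_rot: [[0.003, -0.228, -0.974], [0.004, -0.974, 0.228], [-1.0, -0.005, -0.002]]
ft_force: [-2.8, 13.2, 4.9]
grip_width: 0.0127
```

```bash
python3 -c "
from h import *
ty(st())"
```

```text
t 6.8 p [0.5807 0.1344 0.074 ] w 0.0127 F [-2.8 13.2  4.9] 
 [[0.003, -0.228, -0.974], [0.004, -0.974, 0.228], [-1.0, -0.005, -0.002]] q [  1.6  35.6  80.3   0.3  63.9 104.7]
tray x 1.7 y 120.8 z 74.0 F tray -5.8 12.2 4.9
```

>>> {"fn": "carry_out", "kwargs": {
  "motion": [
    [[-0.45,0.5,0,0,0,0,1],[-0.82,1.1,0,0,0,0,1],[-1.12,1.72,0,0,0,0,1],[-1.36,2.35,0,0,0,0,1],[-1.55,3,0,0,0,0,1]]
  ]
}}

```text
time_s: 7.22
position: [0.574, 0.1044, 0.0898]
tool_rot: [[0.004, -0.228, -0.974], [0.003, -0.974, 0.228], [-1.0, -0.003, -0.004]]
ft_force: [0.3, 5.3, 1.9]
grip_width: 0.0127
```

>>> {"fn": "carry_out", "kwargs": {
  "motion": [
    [[-0.12,0.6,0,0,0,0,1],[-0.15,1.1,0,0,0,0,1],[-0.15,1.4,0,0,0,0,1],[-0.15,1.6,0,0,0,0,1]]
  ]
}}

```text
time_s: 7.55
position: [0.571, 0.0904, 0.0912]
tool_rot: [[0.006, -0.229, -0.973], [0.007, -0.973, 0.229], [-1.0, -0.008, -0.004]]
ft_force: [3.7, 25.8, 3.0]
grip_width: 0.0127
```

```bash
python3 -c "
from h import *
ty(st())"
```

```text
t 7.55 p [0.571  0.0904 0.0912] w 0.0127 F [ 3.7 25.8  3. ] 
 [[0.006, -0.229, -0.973], [0.007, -0.973, 0.229], [-1.0, -0.008, -0.004]] q [ -2.9  32.9  82.5   0.4  64.3 100.2]
tray x 2.6 y 75.7 z 91.2 F tray -2.4 25.9 3.0
```

Left side is at its stop (26 N inward, no more travel). Release and go over the slip.

>>> {"fn": "carry_out", "kwargs": {
  "motion": [
    [[0,-0.25,0,0,0,0,1],[0,-0.3,0,0,0,0,2],[0,-0.3,0,0,0,0,4],[0,-0.3,0,0,0,0,4],[-1.5,-0.3,0,0,0,0,4]]
  ]
}}

```text
time_s: 7.97
position: [0.5694, 0.0903, 0.1017]
tool_rot: [[-0.004, -0.229, -0.974], [-0.0, -0.974, 0.229], [-1.0, 0.001, 0.004]]
ft_force: [0.2, -0.8, -0.6]
grip_width: 0.0399
```

>>> {"fn": "carry_out", "kwargs": {
  "motion": [
    [[-3,0,0,0,0,0,4],[-5,-2,0,-0.12,0,0,4],[-6,-5,0,-0.24,0,0,4],[-6,-8,0,-0.36,0,0,4],[-6,-11,0,-0.48,0,0,4]]
  ]
}}

```text
time_s: 8.38
position: [0.5962, 0.1986, 0.1647]
tool_rot: [[0.002, 0.252, -0.968], [0.0, -0.968, -0.252], [-1.0, 0.001, -0.002]]
ft_force: [0.2, -0.7, 0.1]
grip_width: 0.0401
```

```bash
sed -i 's/^C=.*/C=np.array([.5513,.0185]);/' h.py; sed -i 's/; YAW/\nYAW/' h.py; grep -q YAW= h.py || sed -i 's/^C=.*/&YAW=-13.4/' h.py; python3 -c "
from h import *
s=st(); ty(s); rel([.503,.311,.15],down(15)); grab('top','t3')"
```

```text
t 8.3833 p [0.5962 0.1986 0.1647] w 0.0401 F [ 0.2 -0.7  0.1] 
 [[0.002, 0.252, -0.968], [0.0, -0.968, -0.252], [-1.0, 0.001, -0.002]] q [ 7.7 33.  68.2 -0.  78.7 83.1]
tray x 2.0 y 185.6 z 164.7 F tray 0.4 -0.7 0.1
shift [  1.45 -13.23   6.19] rot [-1.578e+00 -1.000e-03 -2.000e-03]
```

>>> {"fn": "carry_out", "kwargs": {
  "motion": [
    [[0.1,-1.6,0.8,-0.12,0,0,4],[0.2,-3.2,1.6,-0.24,0,0,4],[0.3,-4.8,2.4,-0.36,0,0,4],[0.4,-6.4,3.2,-0.48,0,0,4],[0.5,-8,4,-0.6,0,0,4]]
  ]
}}

```text
time_s: 8.85
position: [0.5366, 0.2657, 0.1585]
tool_rot: [[0.0, 0.755, -0.656], [-0.0, -0.656, -0.755], [-1.0, 0.0, 0.0]]
ft_force: [-0.1, 0.2, 0.1]
grip_width: 0.0396
```

>>> {"fn": "carry_out", "kwargs": {
  "motion": [
    [[0.2,-1.1,-0.2,-0.12,0,0,4],[0.4,-2.2,-0.4,-0.24,0,0,4],[0.6,-3.3,-0.6,-0.36,0,0,4],[0.8,-4.4,-0.9,-0.48,0,0,4],[0.9,-5.5,-1.1,-0.6,0,0,4]]
  ]
}}

```text
time_s: 9.27
position: [0.5029, 0.3101, 0.1493]
tool_rot: [[-0.0, 0.993, -0.115], [-0.0, -0.115, -0.993], [-1.0, 0.0, 0.0]]
ft_force: [0.0, 0.0, 0.3]
grip_width: 0.0398
```

>>> {"fn": "carry_out", "kwargs": {
  "motion": [
    [[0,0,0,-0.12,0,0,4],[0,0,0,-0.24,0,0,4],[0,0,0,-0.378,0,0,4],[0,0,0,-0.378,0,0,4],[0,0,0,-0.378,0,0,4]]
  ]
}}

```text
time_s: 9.68
position: [0.5032, 0.3098, 0.1495]
tool_rot: [[0.0, 0.968, 0.251], [-0.0, 0.251, -0.968], [-1.0, 0.0, 0.0]]
ft_force: [0.0, -1.0, 0.2]
grip_width: 0.0401
```

```bash
python3 - <<'E'
from h import *
s=st(); d=grab('wrist','w3'); rel([.503,.311,.15],down(15)); print(proj(d,[[.503,.311,.06]]))
E
```

```text
t 9.6833 p [0.5032 0.3098 0.1495] w 0.0401 F [ 0.  -1.   0.2] 
 [[0.0, 0.968, 0.251], [-0.0, 0.251, -0.968], [-1.0, 0.0, 0.0]] q [20.1 30.4 76.  -0.  73.6  5.6]
shift [-0.06  0.01 -0.12] rot [-0.009  0.    -0.   ]
[[252.37996144 206.90396228]]
```

View pics/w3.png

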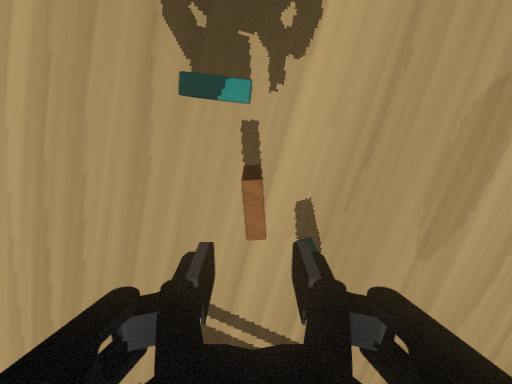

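The slip's top face spans (242,180) to (266,240), about 4° off the jaw axis. A teal decoy sits to the right at (308,240).

```bash
python3 - <<'E'
from h import *
d=load('w3'); i=d['image'].astype(int); h=cv2.cvtColor(d['image'],cv2.COLOR_RGB2HSV)
m=((i[...,0]-i[...,2]>55)&(h[...,1]>125)&(h[...,2]>110)).astype('uint8'); z=m*0; z[170:250,230:280]=m[170:250,230:280]
c=max(cv2.findContours(z,0,1)[0],key=cv2.contourArea); r=cv2.minAreaRect(c); b=cv2.boxPoints(r); print(r)
q=onz(d,b,.06); print(np.round(q*1e3,1)); ctr=onz(d,[r[0]],.06)[0]; 
e=[q[1]-q[0],q[2]-q[1]]; L=max(e,key=np.linalg.norm); a=np.degrees(np.arctan2(L[1],L[0])); print('dims',[np.linalg.norm(v) for v in e],'long ang',a,'ctr',ctr)
yaw=(a+90+90)%180-90; print('jaw yaw',yaw); rel([ctr[0],ctr[1],.042],down(yaw))
# height check vs top0 & decoy
T=load('top0');print(tri(d,r[0],T,np.array([(300+443+465+310)/4,(172+122+160+210)/4])/7+[75,215]))
h=cv2.cvtColor(T['image'],cv2.COLOR_RGB2HSV); m=cv2.inRange(h,(80,100,60),(100,255,255))
for c in cv2.findContours(m,0,1)[0]:
    if 30<cv2.contourArea(c)<800:
        b=cv2.boxPoints(cv2.minAreaRect(c)); print('teal',np.round(onz(T,b,.05)[:,:2]*1e3).tolist())
E
```

```text
((253.7793426513672, 209.85174560546875), (59.958839416503906, 21.342689514160156), 85.2363510131836)
[[489.5 328.5  60. ]
 [504.4 333.7  60. ]
 [520.6 288.3  60. ]
 [504.8 282.6  60. ]]
dims [np.float64(0.01578027803382556), np.float64(0.04821575676278518)] long ang -70.3539793853689 ctr [0.50462145 0.3089793  0.06      ]
jaw yaw 19.646020614631098
shift [10.74  0.12  0.11] rot [-0.09  0.   -0.  ]
(array([0.50391535, 0.30798402, 0.0570509 ]), np.float64(0.00192419432811162))
teal [[478.0, 403.0], [479.0, 369.0], [432.0, 365.0], [431.0, 399.0]]
teal [[580.0, 280.0], [598.0, 227.0], [578.0, 220.0], [559.0, 272.0]]
```

>>> {"fn": "carry_out", "kwargs": {
  "motion": [
    [[2,0.1,0.1,-0.09,0,0,4],[5,0.1,0.1,-0.09,0,0,4],[8,0.1,0.1,-0.09,0,0,4],[10,0.1,0.1,-0.09,0,0,4],[10.7,0.1,0.1,-0.09,0,0,4]]
  ]
}}

```text
time_s: 10.15
position: [0.503, 0.3086, 0.0393]
tool_rot: [[-0.005, 0.941, 0.337], [-0.002, 0.337, -0.941], [-1.0, -0.005, 0.0]]
ft_force: [-0.8, -0.8, -0.1]
grip_width: 0.0401
```

>>> {"fn": "carry_out", "kwargs": {
  "motion": [
    [[0,0,0,0,0,0,2.4],[0,0,0,0,0,0,1.2],[0,0,0,0,0,0,1.2],[0,0,0,0,0,0,1.2],[0,0,0,0,0,0,1.2]]
  ],
  "grip_force": 70
}}

```text
time_s: 10.57
position: [0.5047, 0.3095, 0.0434]
tool_rot: [[0.002, 0.94, 0.34], [0.001, 0.34, -0.94], [-1.0, 0.002, -0.0]]
ft_force: [-0.5, 0.1, -1.0]
grip_width: 0.0148
```

>>> {"fn": "carry_out", "kwargs": {
  "motion": [
    [[-2,0,0,0,0,0,1.2],[-5,0,0,0,0,0,1.2],[-9,0,0,0,0,0,1.2],[-13,0,0,0,0,0,1.2],[-15,0,0,0,0,0,1.2]]
  ]
}}

```text
time_s: 10.98
position: [0.5053, 0.3098, 0.198]
tool_rot: [[0.007, 0.94, 0.34], [0.003, 0.34, -0.94], [-1.0, 0.008, -0.0]]
ft_force: [0.2, -0.2, -0.5]
grip_width: 0.0146
```

```bash
python3 - <<'E'
from h import *
s=st(); ty(s); rel(tw(-62.5,37,190),down(-13.4)); print(tw(-62.5,37,190))
E
```

```text
t 10.9833 p [0.5053 0.3098 0.198 ] w 0.0146 F [ 0.2 -0.2 -0.5] 
 [[0.007, 0.94, 0.34], [0.003, 0.34, -0.94], [-1.0, 0.008, -0.0]] q [20.1 27.8 71.9  0.  79.9  0.2]
tray x -112.3 y 272.7 z 198.0 F tray 0.2 -0.1 -0.5
shift [ 0.73 -8.78 22.43] rot [ 0.581 -0.002 -0.007]
[0.49907618 0.06897695 0.19      ]
```

>>> {"fn": "carry_out", "kwargs": {
  "motion": [
    [[0,-1.4,3.6,0.11,0,0,1.2],[0,-2.8,7.2,0.23,0,0,1.2],[0,-4.2,10.8,0.35,0,0,1.2],[0,-5.6,14.4,0.47,0,0,1.2],[0,-7,18,0.58,0,0,1.2]]
  ]
}}

```text
time_s: 11.4
position: [0.4992, 0.1147, 0.193]
tool_rot: [[0.001, 0.972, -0.236], [-0.0, -0.236, -0.972], [-1.0, 0.001, -0.0]]
ft_force: [1.5, -0.7, 0.1]
grip_width: 0.0147
```

>>> {"fn": "carry_out", "kwargs": {
  "motion": [
    [[0,0,0,0,0,0,1.2],[0,0,0,0,0,0,1.2]]
  ]
}}

```text
time_s: 11.57
position: [0.4998, 0.1147, 0.193]
tool_rot: [[0.001, 0.972, -0.234], [0.0, -0.234, -0.972], [-1.0, 0.001, -0.0]]
ft_force: [0.4, 0.4, -0.5]
grip_width: 0.0152
```

```bash
python3 - <<'E'
from h import *
s=st(); ty(s); rel(tw(-62.5,37,150),down(-13.4))
# measure from top view t3 (sides up, arm off): tile short white, near-end board
d=load('t3'); cv2.imwrite('pics/c4.png',cv2.resize(d['image'][160:280,190:320,::-1],(650,600),interpolation=cv2.INTER_CUBIC))
E
```

```text
t 11.5667 p [0.4998 0.1147 0.193 ] w 0.0152 F [ 0.4  0.4 -0.5] 
 [[0.001, 0.972, -0.234], [0.0, -0.234, -0.972], [-1.0, 0.001, -0.0]] q [-0.3 20.6 85.   0.  74.4 13.2]
tray x -72.3 y 81.6 z 193.0 F tray 0.2 0.5 -0.5
shift [4.3  0.99 4.46] rot [-0.002 -0.    -0.001]
```

View pics/c4.png

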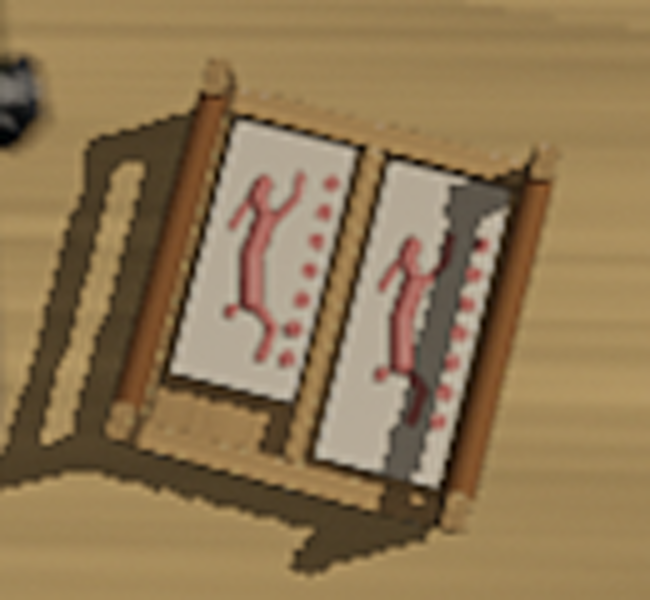

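The top view shows both sides upright. The short tile's near edge is at (172,373)–(293,403), with the gap below it.

```bash
python3 - <<'E'
from h import *
d=load('t3'); c=lambda p:np.array(p)/5+[190,160]
a=np.radians(YAW);R=np.array([[np.cos(a),np.sin(a)],[-np.sin(a),np.cos(a)]])
def f(n,ps,z): print(n,np.round([R@(x[:2]-C)*1e3 for x in onz(d,[c(p) for p in ps],z)],1).tolist())
f('tile near',[(172,373),(293,403)],.044);f('tile far',[(237,118),(360,152)],.044)
f('nearboard outer',[(135,447),(380,507)],.046);f('farboard outer',[(240,93),(515,163)],.046)
f('L dowel',[(213,97),(128,402)],.089);f('R dowel',[(540,182),(460,492)],.089)
f('divider far/near',[(376,150),(295,455)],.046)
E
```

```text
tile near [[-50.4, 63.7], [-49.8, 6.3]]
tile far [[72.6, 65.0], [71.1, 5.2]]
nearboard outer [[-87.3, 71.2], [-85.6, -43.8]]
farboard outer [[84.1, 66.5], [83.6, -66.0]]
L dowel [[71.5, 74.1], [-69.9, 75.5]]
R dowel [[70.2, -77.0], [-71.5, -75.1]]
divider far/near [[73.6, -1.9], [-72.6, -0.5]]
```

>>> {"fn": "carry_out", "kwargs": {
  "motion": [
    [[0,0.4,2,0,0,0,1.2],[0,0.9,4,0,0,0,1.2],[2.5,1,4.5,0,0,0,1.2],[5.5,1,4.5,0,0,0,1.2],[7.8,1,4.5,0,0,0,1.2]]
  ]
}}

```text
time_s: 11.98
position: [0.4988, 0.071, 0.1133]
tool_rot: [[0.001, 0.973, -0.229], [0.0, -0.229, -0.973], [-1.0, 0.0, -0.0]]
ft_force: [0.0, -0.1, -1.1]
grip_width: 0.0148
```

>>> {"fn": "carry_out", "kwargs": {
  "motion": [
    [[0,0,0,0,0,0,1.2],[0,0,0,0,0,0,1.2]]
  ]
}}

```text
time_s: 12.15
position: [0.499, 0.0711, 0.1144]
tool_rot: [[-0.001, 0.973, -0.229], [0.0, -0.229, -0.973], [-1.0, -0.001, -0.0]]
ft_force: [1.3, -0.4, -0.3]
grip_width: 0.015
```

```bash
python3 - <<'E'
from h import *
s=st(); ty(s); rel(tw(-62.5,36,66),down(-13.6)); d=grab('side','s4')
o=proj(d,[tw(-62.5,36,80)])[0]; print(o)
d=grab('wrist','w4');
v=np.hstack([cv2.resize(load('s4')['image'][160:280,200:330],(400,369)),cv2.resize(d['image'],(400,300))[:,:] if 0 else cv2.resize(d['image'][:, :],(400,369))])
cv2.imwrite('pics/v4.png',v[:,:,::-1])
E
```

```text
t 12.15 p [0.499  0.0711 0.1144] w 0.015 F [ 1.3 -0.4 -0.3] 
 [[-0.001, 0.973, -0.229], [0.0, -0.229, -0.973], [-1.0, -0.001, -0.0]] q [-5.4 25.2 92.7  0.  62.2  7.9]
tray x -63.1 y 39.1 z 114.4 F tray 1.3 -0.1 -0.3
shift [4.84 0.06 0.31] rot [ 0.006 -0.     0.001]
[286.19055472 209.92813202]
```

View pics/v4.png

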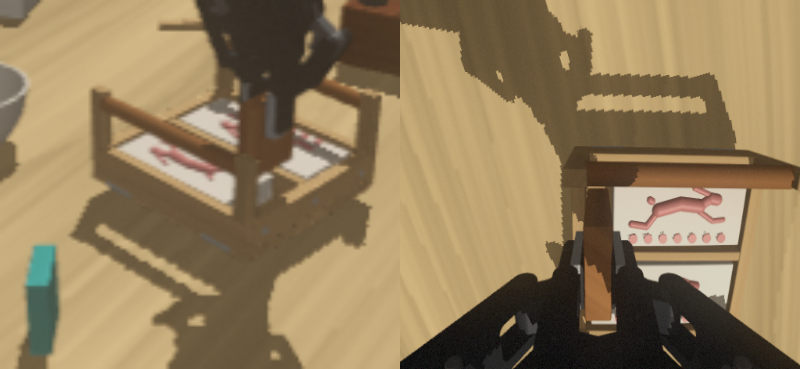

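The side and wrist views show the slip held squarely, above the near gap of the left bay. Lower it.

>>> {"fn": "carry_out", "kwargs": {
  "motion": [
    [[0.8,0.05,0.3,0,0,0,1.2],[1.6,0.05,0.3,0,0,0,1.2],[2.4,0.05,0.3,0,0,0,1.2],[3.2,0.05,0.3,0,0,0,1.2],[3.6,0.05,0.3,0,0,0,1.2]]
  ]
}}

```text
time_s: 12.67
position: [0.4984, 0.0671, 0.077]
tool_rot: [[-0.002, 0.973, -0.231], [0.0, -0.231, -0.973], [-1.0, -0.002, 0.0]]
ft_force: [-0.6, 0.2, -0.8]
grip_width: 0.0148
```

```bash
python3 -c "
from h import *
ty(st())"
```

```text
t 12.6667 p [0.4984 0.0671 0.077 ] w 0.0148 F [-0.6  0.2 -0.8] 
 [[-0.002, 0.973, -0.231], [0.0, -0.231, -0.973], [-1.0, -0.002, 0.0]] q [-5.8 28.2 95.3  0.  56.5  7.5]
tray x -62.8 y 35.0 z 77.0 F tray -0.6 0.0 -0.8
```

No contact, and the slip is well in. Lower it to the floor in small steps.

>>> {"fn": "carry_out", "kwargs": {
  "motion": [
    [[0.4,0,0,0,0,0,1.2],[0.7,0,0,0,0,0,1.2],[0.95,0,0,0,0,0,1.2],[1.1,0,0,0,0,0,1.2],[1.15,0,0,0,0,0,1.2]]
  ]
}}

```text
time_s: 13.08
position: [0.4989, 0.0671, 0.0667]
tool_rot: [[0.0, 0.973, -0.231], [-0.0, -0.231, -0.973], [-1.0, 0.0, 0.0]]
ft_force: [0.2, -0.3, -1.1]
grip_width: 0.0149
```

```bash
python3 -c "
from h import *
ty(st())"
```

```text
t 13.0833 p [0.4989 0.0671 0.0667] w 0.0149 F [ 0.2 -0.3 -1.1] 
 [[0.0, 0.973, -0.231], [-0.0, -0.231, -0.973], [-1.0, 0.0, 0.0]] q [-5.8 29.2 95.9 -0.  54.9  7.5]
tray x -62.3 y 35.2 z 66.7 F tray 0.3 -0.3 -1.1
```

>>> {"fn": "carry_out", "kwargs": {
  "motion": [
    [[0.08,0,0,0,0,0,1.2],[0.16,0,0,0,0,0,1.2],[0.2,0,0,0,0,0,1.2]]
  ]
}}

```text
time_s: 13.33
position: [0.499, 0.0672, 0.0652]
tool_rot: [[0.001, 0.973, -0.231], [0.0, -0.231, -0.973], [-1.0, 0.001, -0.0]]
ft_force: [-1.3, 0.5, 9.1]
grip_width: 0.0149
```

>>> {"fn": "carry_out", "kwargs": {
  "motion": [
    [[0.05,0,0,0,0,0,1.2],[0.1,0,0,0,0,0,1.2],[0.1,0,0,0,0,0,1.2]]
  ]
}}

```text
time_s: 13.58
position: [0.499, 0.0672, 0.0652]
tool_rot: [[0.001, 0.973, -0.231], [-0.0, -0.231, -0.973], [-1.0, 0.001, -0.0]]
ft_force: [-5.0, -0.3, 15.2]
grip_width: 0.015
```

Floor contact is at z = 65.2 (65.4 predicted). Ease off vertically and push toward the far end.

>>> {"fn": "carry_out", "kwargs": {
  "motion": [
    [[-0.17,0.1,0,0,0,0,1.2],[-0.17,0.25,0,0,0,0,1.2],[-0.17,0.4,0,0,0,0,1.2],[-0.17,0.5,0,0,0,0,1.2],[-0.17,0.6,0,0,0,0,1.2]]
  ]
}}

```text
time_s: 14.0
position: [0.5047, 0.0657, 0.0653]
tool_rot: [[-0.001, 0.973, -0.231], [0.0, -0.231, -0.973], [-1.0, -0.001, 0.0]]
ft_force: [-2.5, 1.4, 1.0]
grip_width: 0.0151
```

```bash
python3 -c "
from h import *
ty(st())"
```

```text
t 14.0 p [0.5047 0.0657 0.0653] w 0.0151 F [-2.5  1.4  1. ] 
 [[-0.001, 0.973, -0.231], [0.0, -0.231, -0.973], [-1.0, -0.001, 0.0]] q [-5.9 29.7 95.1  0.  55.2  7.4]
tray x -56.3 y 35.1 z 65.3 F tray -2.8 0.8 1.0
```

>>> {"fn": "carry_out", "kwargs": {
  "motion": [
    [[0,0.05,0,0,0,0,1.2],[0,0.1,0,0,0,0,1.2],[0,0.15,0,0,0,0,1.2],[0,0.2,0,0,0,0,1.2]]
  ]
}}

```text
time_s: 14.33
position: [0.5065, 0.0653, 0.0654]
tool_rot: [[-0.0, 0.973, -0.231], [0.0, -0.231, -0.973], [-1.0, -0.0, 0.0]]
ft_force: [-0.7, 0.0, -1.5]
grip_width: 0.0151
```

```bash
python3 -c "
from h import *
s=st();ty(s);print(s['wrist_torque'])"
```

```text
t 14.3333 p [0.5065 0.0653 0.0654] w 0.0151 F [-0.7  0.  -1.5] 
 [[-0.0, 0.973, -0.231], [0.0, -0.231, -0.973], [-1.0, -0.0, 0.0]] q [-6.  29.8 94.8 -0.  55.4  7.4]
tray x -54.4 y 35.1 z 65.4 F tray -0.7 -0.1 -1.5
[0.10489118 0.18909615 0.03174094]
```

>>> {"fn": "carry_out", "kwargs": {
  "motion": [
    [[0.05,0.05,0,0,0,0,1.2],[0.05,0.1,0,0,0,0,1.2],[0.05,0.15,0,0,0,0,1.2],[0.05,0.2,0,0,0,0,1.2],[0.05,0.2,0,0,0,0,1.2]]
  ]
}}

```text
time_s: 14.75
position: [0.507, 0.0652, 0.0653]
tool_rot: [[-0.004, 0.973, -0.231], [0.001, -0.231, -0.973], [-1.0, -0.004, 0.0]]
ft_force: [-8.6, 2.8, 9.9]
grip_width: 0.0147
```

```bash
python3 -c "
from h import *
s=st();ty(s);print(s['wrist_torque'])"
```

```text
t 14.75 p [0.507  0.0652 0.0653] w 0.0147 F [-8.6  2.8  9.9] 
 [[-0.004, 0.973, -0.231], [0.001, -0.231, -0.973], [-1.0, -0.004, 0.0]] q [-6.  29.9 94.6  0.  55.6  7.4]
tray x -53.9 y 35.2 z 65.3 F tray -9.0 0.7 9.9
[ 0.29309711  1.54485046 -0.0097275 ]
```

>>> {"fn": "carry_out", "kwargs": {
  "motion": [
    [[-0.03,0.08,0,0,0,0,1.2],[-0.06,0.16,0,0,0,0,1.2],[-0.06,0.2,0,0,0,0,1.2],[-0.06,0.2,0,0,0,0,1.2],[-0.06,0.2,0,0,0,0,1.2]]
  ]
}}

```text
time_s: 15.17
position: [0.5072, 0.0652, 0.0653]
tool_rot: [[-0.008, 0.973, -0.231], [0.001, -0.231, -0.973], [-1.0, -0.008, 0.001]]
ft_force: [-14.1, 3.5, 9.5]
grip_width: 0.0147
```

```bash
python3 - <<'E'
from h import *
s=st();ty(s);print(s['wrist_torque']); grab('top','t5');d=grab('side','s5')
a=cv2.resize(load('t5')['image'][155:285,190:320],(400,400),interpolation=cv2.INTER_CUBIC);b=cv2.resize(d['image'][160:290,200:330],(400,400),interpolation=cv2.INTER_CUBIC)
cv2.imwrite('pics/v5.png',np.hstack([a,b])[:,:,::-1])
ty(st())
E
```

```text
t 15.1667 p [0.5072 0.0652 0.0653] w 0.0147 F [-14.1   3.5   9.5] 
 [[-0.008, 0.973, -0.231], [0.001, -0.231, -0.973], [-1.0, -0.008, 0.001]] q [-6.  30.  94.4  0.  56.   7.3]
tray x -53.7 y 35.2 z 65.3 F tray -14.6 0.2 9.5
[ 0.51188258  2.39678745 -0.04159827]
t 15.2667 p [0.5072 0.0652 0.0653] w 0.0149 F [-12.7   4.    9. ] 
 [[-0.008, 0.973, -0.231], [0.001, -0.231, -0.973], [-1.0, -0.008, 0.001]] q [-6.  30.  94.4  0.  56.   7.3]
tray x -53.7 y 35.2 z 65.3 F tray -13.3 1.0 9.0
```

View pics/v5.png

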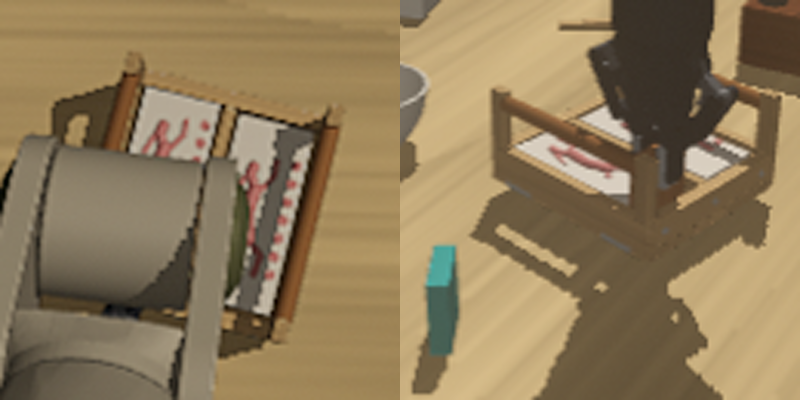

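Both sides are upright in these two views, the slip is in the gap and the tile looks up at the far board. I'll trim out the small tool tilt and check the far gap numerically.

>>> {"fn": "carry_out", "kwargs": {
  "motion": [
    [[0,0,0,0,0,0.005,1.2],[0,0,0,0,0,0.01,1.2],[0,0,0,0,0,0.01,1.2],[0,0,0,0,0,0.01,1.2]]
  ]
}}

```text
time_s: 15.6
position: [0.507, 0.0652, 0.0652]
tool_rot: [[0.001, 0.973, -0.231], [-0.001, -0.231, -0.973], [-1.0, 0.001, 0.001]]
ft_force: [-13.2, 3.9, 9.3]
grip_width: 0.0146
```

```bash
python3 - <<'E'
from h import *
s=st();ty(s);print(s['wrist_torque'])
for n in('t3','t5'):
    d=load(n); g=d['image'][...,2].astype(np.float32)
    for y in (15,25,35,45,55):
        xs=np.arange(60,92,.5); p=proj(d,[tw(x,y,44) for x in xs]).astype(np.float32)
        v=cv2.remap(g,p[:,0].reshape(1,-1),p[:,1].reshape(1,-1),cv2.INTER_LINEAR)[0]
        i=np.where(v>130)[0]; k=np.argmin(v[:48]); print(n,y,'edge',xs[i[-1]] if len(i) else None,'darkest',xs[k],v[k],v[60])
E
```

```text
t 15.6 p [0.507  0.0652 0.0652] w 0.0146 F [-13.2   3.9   9.3] 
 [[0.001, 0.973, -0.231], [-0.001, -0.231, -0.973], [-1.0, 0.001, 0.001]] q [-5.9 29.8 94.8 -0.1 55.3  7.4]
tray x -53.9 y 35.2 z 65.2 F tray -13.7 0.7 9.3
[ 0.69042774  2.63097552 -0.00715008]
t3 15 edge 71.5 darkest 74.5 39.96875 85.34375
t3 25 edge 71.5 darkest 74.5 43.39453 86.149414
t3 35 edge 71.5 darkest 74.5 49.375 87.30859
t3 45 edge 71.5 darkest 74.5 51.40625 86.12793
t3 55 edge 71.5 darkest 74.5 54.367188 89.67383
t5 15 edge 73.5 darkest 77.0 67.84375 86.62695
t5 25 edge 73.0 darkest 77.0 67.765625 87.375
t5 35 edge 73.5 darkest 83.5 78.25781 88.58984
t5 45 edge 73.5 darkest 83.5 78.5 86.75
t5 55 edge 73.0 darkest 76.5 66.44824 90.05859
```

The dark gap at the far board has gone across the tile's whole width, and the tool is upright and pushing at 14 N. Let it settle, then hand in.

>>> {"fn": "carry_out", "kwargs": {
  "motion": [
    [[0,0.03,0,0,0,0,1.2],[0,0.06,0,0,0,0,1.2],[0,0.06,0,0,0,0,1.2],[0,0.06,0,0,0,0,1.2],[0,0.06,0,0,0,0,1.2]]
  ]
}}

```text
time_s: 16.02
position: [0.5071, 0.0653, 0.0653]
tool_rot: [[-0.0, 0.973, -0.231], [-0.001, -0.231, -0.973], [-1.0, 0.0, 0.001]]
ft_force: [-16.5, 3.5, 11.7]
grip_width: 0.0151
```

```bash
python3 - <<'E'
from h import *
s=st();ty(s); print(env.close_job())
E
```

```text
t 16.0167 p [0.5071 0.0653 0.0653] w 0.0151 F [-16.5   3.5  11.7] 
 [[-0.0, 0.973, -0.231], [-0.001, -0.231, -0.973], [-1.0, 0.0, 0.001]] q [-5.9 29.9 94.8 -0.  55.4  7.4]
tray x -53.9 y 35.2 z 65.3 F tray -16.8 -0.4 11.7
the job is handed in; nothing more can be done
None
```

The job is handed in at 16.0 s, with the slip still gripped and pushing the short tile against the far end board. The hand-in gave no verdict.

**What I did:** I raised the right side and then the left by their dowel handles until each hit its stop. I then gripped the brown wooden slip, stood it in the near gap of the left bay, and pushed the short tile home with it.

**Last checks:**
- **Sides:** both stood upright in the top and side pictures. Each stop showed as 22–26 N with no further travel.
- **Tile:** the dark gap at the far board has closed evenly across the tile's width, and the far edge moved about 2 mm. Further pushing gave almost no movement.
- **Hold:** the slip pushes toward the far board with about 17 N and bears on the floor with about 12 N. The tool is upright, and turning moment about the vertical was near zero when last read.
- **Other things:** the long tile and the parts of the scene in the last pictures looked undisturbed. I did not measure them separately.

**Disagreements:**
- **Handle heights:** the first two-view height for the right handle was about 5 mm too high, so forces reached about 27 N while raising the sides, and I corrected on the way.
- **Tray position:** the tray's sideways position was about 1 mm off.
- **Gripper reading:** it reads about 1 mm less than the stated sizes (13 on the 14 mm dowel, 15 on the 16 mm slip).

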